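Slide a board carrier under the drag spring of a test fixture

ROBOT

A 6-joint arm with a two-finger parallel gripper is mounted at the origin on a cart in front of the work surface, level with it; the furniture and walls round the work are solid. World frame = base frame: x ahead of the robot, y to its left, z up, the work surface at z = 0. Lengths are in m, angles in rad, forces in N, time in s.
With the tool pointing down it reaches from about 0.35 to 0.875 m from the base axis. Payload 4.2 kg.
Tool frame: the origin (TCP) lies between the finger pads; the fingertips stand ahead of it and the grasp point (between the pads) lies 8 mm behind it (env.tip_reach is the z of the fingertips in the tool frame, in m); z points along the fingers, y is the direction in which the jaws open and shut (so a half turn about z gives the same grasp; the last joint's range is limited). The gripper opens to 85 mm and grips with 20 to 120 N. Pads are 22 mm wide; open, the fingers measure 114 mm over their backs; the gripper's body (76 mm by 85 mm) begins 54 mm behind the grasp point. The pads swing forward as they close: fully open they stand 13 mm farther back than shut.
Start: joints at [-1.029, 0.385, 0.008, 0, -1.194, -0.259], TCP at [0.174, -0.6, 0.242] pointing down, gripper open.
Joint ranges: [-3.14, 3.14], [-1.21, 2.06], [-1.07, 1.41], [-3.16, 2.05], [-2.99, -0.16], [-3.1, 3.1]. Speed limits (rad/s): [2.79, 2.79, 3.14, 3.14, 3.14, 3.14].

INTERFACE

Orientations are given as [roll, pitch, yaw] about the fixed x, y, z axes, in that order (R = Rz(yaw) Ry(pitch) Rx(roll)).
In Python, from cell import env gives the robot as it stands.
- The arm moves only by the tool drive_tool, never from a script. Its arguments are lists of equal length, an entry for each row: "xyz": the shift along the tool's x, y, z in cm, a list of three; "twist": the turn about the tool's z in rad. In form: {"xyz": [[tx, ty, tz], ...], "twist": [twist, ...]}. A call has 1 to 10 rows; each row is the pose to reach, as a shift and turn from the pose measured when the call began, along the tool's axes at that moment; what a row does not reach only later rows make up. A row lasts 1/8 s, in which the tool goes at most 62.5 mm and 10.7 degrees, less where a joint would pass 70% of its speed; a pose out of reach is approached as far as the arm can. A call with a gripper value outside its range is refused whole. "claw" is the opening, from 0 (shut) to 1 (fully open), set as the call begins (left out, the last holds). The fingers move at their own pace and stop on an object; the grip force is fixed at half the most. Time passes only in rows, so rows that repeat a pose let the fingers close. It gives the time, the measured TCP pose, the force and the opening at its end, in the units of the state.
- env.observe(): the state, without advancing time (a new reading comes with each control period).
- env.get_image(name): name is "side" or "top" or "wrist"; returns (picture, depth): 400x640x3 uint8, red, green, blue; 400x640 float32, m along the optical axis (not along the pixel's ray), 0 where there is no reading.
- env.camera_info(name): a dict with "fovy" (degrees; the focal length in pixels is half the picture's height over the tangent of half this angle, whatever the lens; pixels are square), "cx", "cy" (the principal point, pixels), "view" (4x4, takes a point from world to camera coordinates); the wrist camera has in their place "T_tool_cam" (4x4, takes a point from camera to tool coordinates, whose origin is the TCP and whose axes are the flange's). Camera axes: x right, y down, z forward; pixel columns grow to the right and rows downward; lengths in m; the calibration is good to about 2 mm. A picture is of the moment at which its call begins: read the wrist's pose just before it. camera_info takes no time and is no camera call.
- env.hand_in(): hands the job in, once; it reports no verdict.
Trained networks look in the newest picture that a camera, given by its name, has taken for a name from the list of things; names that differ only in an ending like _2 or _b are one class to them, and where a whole thing is asked for, a point or a joint stands for the part that bears it (a point fixed in the world has none). Each returns a list of dicts, best first, with "score" (0 to 1); they miss things now and then, are a little off and sometimes report something else, mostly with a low value. They report only what shows in the picture. A call takes as long as a camera call. They do not tell look-alikes from the thing itself.
- env.recognise(target, camera): "rect" ([left, top, width, height] in pixels, round what is visible of it).
- env.trace(target, camera): "pixels" (400x640 bool, what is visible of it) and "rect" ([left, top, width, height] in pixels, round what is visible of it).
- env.pinpoint(target, camera): "pixel" ([column, row] in pixels: a listed point, or the origin of a listed thing).
The state is a dict: "time": time; "qpos": joint angles; "qvel": joint speeds; "tau": joint torques, N m; "tcp_pos": TCP position; "tool_rot": TCP orientation; "contact_force": force on the tool from outside, world axes, zero at the start; "wrist_torque": the same for the moment, N m; "gripper_width": finger opening in m.
Only numpy, scipy, OpenCV 4.12 (cv2) and the standard library are available. Lean on these libraries where they do the work, as an engineer would, in place of code of your own. Each camera call takes 0.05 s, during which the arm holds its last target. There are 200 camera calls.

TASK

With a fingertip, press the black board carrier down hard on the spring deck of the test fixture, just behind its raised rib, and while it is down push it forward so that its front end passes beneath the cross bar and the brass leaf spring and comes fully home against the end stop; then let go. Do not lift the carrier off its deck, and leave the things lying around the fixture where they are.

Things in the scene. Friction and masses are not known exactly. Their poses are not given: they have to be found in the camera images.
- fixture: Test fixture fixed to the bench, 264 x 104 mm on plan: grey base, aluminium side rails (tops 28 mm above the bench), a cross bar on two posts near its far end. Origin: centre of the underside, on the bench; x along the rails, the way the carrier is pushed in; z up. The bar lies 65 to 75 mm ahead of the origin, underside 34 mm up, screw heads 48 mm; the end stop's face is 109 mm ahead.
- bar_front (a point): Middle of the lower front edge of the aluminium cross bar, 34 mm above the bench. Axes as the fixture's.
- end_stop (a point): Middle of the face of the end stop, behind the bar, which the carrier's front end meets when it is fully home (26 mm above the bench). Axes as the fixture's.
- deck (a joint): Travel (m) of the level spring deck under the carrier: 0 up, 0.010 bottomed. Up, the carrier's top is 38 mm above the bench, 4 mm too high for the bar; press it down over 4 mm (6 to 8 is good) and keep it down while sliding. Net press: about 5 N to start, 11 N at 7 mm, 14 N at the bottom. It springs back when let go unless the carrier's front end is caught under the bar.
- leaf (a joint): Angle (rad) by which the brass leaf spring (three tongues hanging behind the bar, lowest point about 27 mm above the bench and 105 mm ahead of the fixture's origin) is lifted from rest, 0 at rest. It rubs on the carrier's top with a few newtons and reads about 0.2 with the carrier home and let go.
- carrier: Loose black board carrier, about 0.25 kg, a plate 156 x 72 x 12 mm on the deck between the rails (1.5 mm play each side). Origin: centre of its underside; x forward, to the bar; z up. A green circuit board (parts to 9 mm tall) is fixed on it, 20 mm behind to 26 mm ahead of the origin; a rib 60 mm long and 9 mm high crosses it 22 to 30 mm behind; then comes the bare thumb pad.
- pad (a point): Centre of the thumb pad (48 x 72 mm), on the carrier's upper face, 24 mm behind the rib's rear face. Axes as the carrier's. A fingertip pressed on the pad bears forward on the rib; sliding the carrier under the spring takes about 10 to 15 N forward.
- nose (a point): Middle of the carrier's front face, 6 mm above its underside. It starts 12 to 30 mm short of the bar and reaches the end stop 44 mm beyond the bar's front edge.
- relay: Bystander: loose small blue relay, 12 x 28 x 15 mm, origin at the centre of its underside; not to be disturbed.
- cell_aa: Bystander: loose battery cell lying down, 14 x 50 x 14 mm, origin at the centre of its underside; not to be disturbed.
- terminal_block: Bystander: loose green screw terminal block, 22 x 36 x 17 mm, origin at the centre of its underside; not to be disturbed.
- marker_blue: Bystander: loose marker pen lying down, 15 x 131 x 15 mm, origin at the centre of its underside; not to be disturbed.
- loupe: Bystander: loose black eye loupe, 34 x 34 x 27 mm, origin at the centre of its underside; not to be disturbed.
- heatsink: Bystander: loose finned aluminium heatsink, 30 x 45 x 23 mm, origin at the centre of its underside; not to be disturbed.
Things that resemble listed ones, but are neither listed nor needed, are in the scene too. There is more than one size of the carrier; the one meant has the size given above.

How it is judged:
On the way:
1. the carrier is pressed down on its deck by the fingers before its front end is well under the bar (contact force between the fingers and carrier above 3 N and value of joint deck above 0.0035 m and x of nose in the frame of fixture below 0.09 m), for 0.1 s.
At the end, for the whole second after the job is handed in: The carrier's front end is under the bar and within 5 mm of the end stop, in line with the rails (5 mm, 0.06 rad), with the leaf spring lifted by it (over 0.08 rad), at rest and let go (x of nose in the frame of fixture above 0.104 m and y of nose in the frame of fixture between -0.005 and 0.005 m and height (world z) of nose between 0.018 and 0.031 m and angle between the x axis of carrier and the x axis of fixture, either way round below 0.06 rad and value of joint leaf above 0.08 rad and linear speed of carrier below 0.01 m/s); the robot touches nothing.
It fails at once if the carrier is lifted more than 12 mm off its raised deck, or tipped (height (world z) of carrier above 0.038 m or angle between carrier's own z axis and vertical above 0.25 rad).
It fails at once if a bystander is moved by more than 20 mm (distance of any of relay, cell_aa, terminal_block, marker_blue, loupe, heatsink from where it was at the start of the episode above 0.02 m).
It also fails if it takes over 40 s, if anything falls off the work surface, if the arm or the gripper's body presses on something with over 40 N, if the wrist force passes 120 N, or if a joint passes its speed limit or range.

## Working session

There is one attempt and no reset: what is moved stays moved. The work goes in short steps, Python scripts to look and compute and a tool call to move; the robot and the scene stay as the last step left them, time stands still between calls to the robot, and variables do not carry over. Pictures are saved under pics/ and viewed, about 8 in all and at most 12, crops included, and the job is handed in when it is done.

Besides the shell and the picture viewer there is one more tool, called after ">>>" in YAML: its name, and indented under it one key for each argument. drive_tool: Moves the arm, as the interface text tells. Its arguments: {"type":"object","properties":{"xyz":{"type":"array"},"twist":{"type":"array"},"claw":{"type":"number"}},"required":["xyz","twist"]}

```bash
ls; mkdir -p pics
cat > h.py <<'E'
import numpy as np, cv2
from cell import env
from scipy.spatial.transform import Rotation as R
def cam(n):
    c=env.camera_info(n); f=200/np.tan(np.radians(c["fovy"])/2)
    if "view" in c: T=np.linalg.inv(np.array(c["view"]))
    else:
        s=env.observe(); P=np.eye(4); P[:3,:3]=R.from_euler("xyz",s["tool_rot"]).as_matrix(); P[:3,3]=s["tcp_pos"]; T=P@np.array(c["T_tool_cam"])
    return f,c["cx"],c["cy"],T
def atz(n,px,z):
    f,cx,cy,T=cam(n); d=T[:3,:3]@np.array([(px[0]-cx)/f,(px[1]-cy)/f,1]); return T[:3,3]+d*(z-T[2,3])/d[2]
def proj(n,p):
    f,cx,cy,T=cam(n); q=T[:3,:3].T@(np.array(p)-T[:3,3]); return q[:2]/q[2]*f+[cx,cy]
def tri(a,b):
    A=np.zeros((3,3));B=np.zeros(3)
    for n,px in (a,b):
        f,cx,cy,T=cam(n); d=T[:3,:3]@np.array([(px[0]-cx)/f,(px[1]-cy)/f,1]);d/=np.linalg.norm(d);M=np.eye(3)-np.outer(d,d);A+=M;B+=M@T[:3,3]
    return np.linalg.solve(A,B)
E
python3 - <<'E'
from h import *
print(env.observe(), env.tip_reach)
for n in ("top","side"):
    im,d=env.get_image(n); cv2.imwrite(f"pics/{n}0.png",im[:,:,::-1])
    print(n,{k:np.round(v,3).tolist() for k,v in env.camera_info(n).items()})
    for t in ("carrier","fixture"):
        print(t,[(r["rect"],round(r["score"],2)) for r in env.recognise(t,n)])
    for t in ("pad","nose","bar_front","end_stop"):
        print(t,[(np.round(r["pixel"]).tolist(),round(r["score"],2)) for r in env.pinpoint(t,n)])
E
```

```text
pics
{'time': 0.0, 'qpos': array([-1.02942351e+00,  3.85593697e-01,  6.57758839e-03, -5.09303680e-04,
       -1.19400346e+00, -2.58601478e-01]), 'qvel': array([-4.77750896e-05, -1.01039599e-03, -1.02152741e-03, -2.68830996e-04,
        7.02067383e-04,  1.39818858e-03]), 'tau': array([-7.22101231e-04, -3.92284763e+01,  1.88400078e+01,  4.18613613e+00,
       -4.63309698e-03,  4.09084478e-06]), 'tcp_pos': array([ 0.17424187, -0.59961587,  0.24117874]), 'tool_rot': array([ 3.13932230e+00, -1.11132324e-04, -2.85900911e+00]), 'contact_force': array([-0.42912662,  0.30781807, -0.31694586]), 'wrist_torque': array([0.0157889 , 0.01597665, 0.00747804]), 'gripper_width': 0.08543198192977051} 0.011
top {'fovy': 52.228, 'cx': 316.225, 'cy': 198.873, 'view': [[-0.027, -1.0, 0.014, 0.004], [-0.984, 0.024, -0.176, 0.533], [0.175, -0.019, -0.984, 0.823], [0.0, 0.0, 0.0, 1.0]]}
carrier [([268.9, 221.5, 50.1, 51.1], 0.96), ([357.8, 269.3, 45.5, 60.9], 0.86), ([355.2, 163.1, 54.8, 73.8], 0.6)]
fixture [([347.6, 126.5, 79.3, 121.9], 0.97)]
pad [([389.0, 316.0], 0.92), ([376.0, 221.0], 0.91), ([282.0, 23
[... 179 characters left out ...]
top [([404.0, 142.0], 0.89), ([342.0, 188.0], 0.62)]
side {'fovy': 45.454, 'cx': 322.246, 'cy': 207.495, 'view': [[-1.0, -0.004, -0.008, 0.534], [0.005, 0.444, -0.896, 0.033], [0.007, -0.896, -0.444, 1.056], [0.0, 0.0, 0.0, 1.0]]}
carrier [([340.9, 213.7, 53.2, 31.5], 0.93), ([385.8, 186.9, 51.8, 18.3], 0.67), ([290.7, 173.6, 69.4, 20.8], 0.66)]
fixture [([256.5, 166.7, 108.5, 42.8], 0.79), ([248.9, 191.1, 13.6, 13.6], 0.3)]
pad [([356.0, 235.0], 0.85), ([344.0, 184.0], 0.68), ([422.0, 191.0], 0.58), ([287.0, 173.0], 0.46)]
nose [([393.0, 201.0], 0.92), ([388.0, 220.0], 0.91), ([296.0, 179.0], 0.69)]
bar_front [([287.0, 173.0], 0.87)]
end_stop [([272.0, 175.0], 0.95), ([285.0, 175.0], 0.25)]
```

Run:
```python
from h import *
a=cv2.imread("pics/top0.png")[100:345,230:480]; b=cv2.imread("pics/side0.png")[120:280,230:480]
cv2.imwrite("pics/c0.png",np.vstack([cv2.resize(a,(500,490),interpolation=2)]))
cv2.imwrite("pics/c1.png",cv2.resize(b,(750,480),interpolation=2))
P={k:tri(("top",t),("side",s)) for k,t,s in (("pad",(376,221),(344,184)),("nose",(397,163),(296,179)),("bar",(399,154),(287,173)),("stop",(404,142),(272,175)))}
for k,v in P.items(): print(k,v.round(3))
print(np.arctan2(*(P["stop"]-P["pad"])[[1,0]]))
```

```text
pad [ 0.482 -0.137  0.036]
nose [ 0.607 -0.191  0.028]
bar [ 0.627 -0.194  0.043]
stop [ 0.663 -0.211  0.029]
-0.38778752816449985
```

View pics/c0.png

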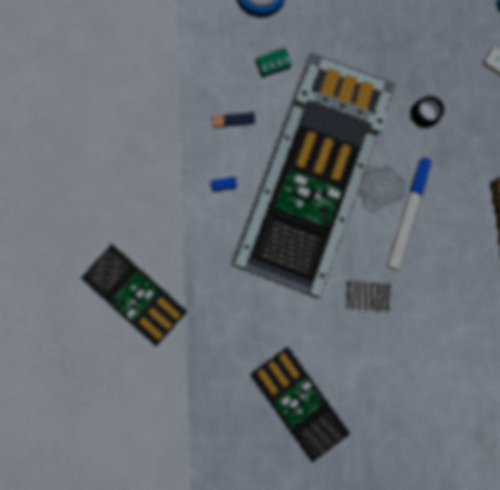

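View pics/c1.png

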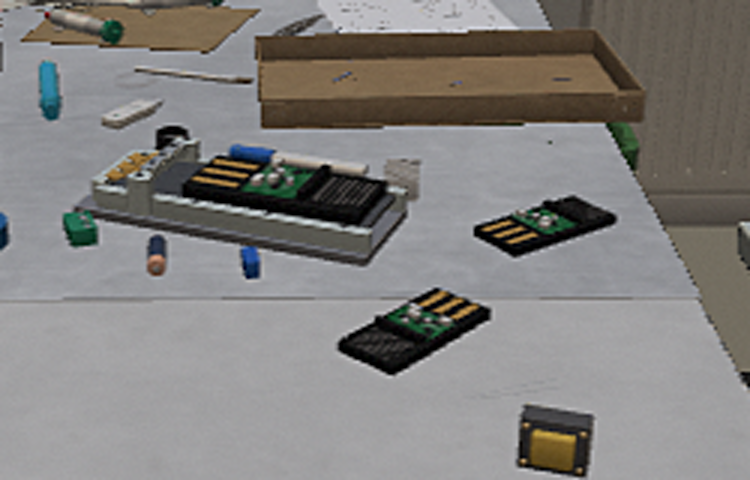

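The carrier appears three times. In top0 the candidates are at (378,200), lying in the fixture, and loose at (295,247) and (380,300). I choose the one between the rails at (378,200), with its pad at about (376,221). Next I go above it with the fingers shut.

>>> drive_tool:
  xyz:
    - [-4.2,3.6,0]
    - [-8.5,7.2,0]
    - [-12.7,10.8,0]
    - [-17,14.4,0]
    - [-21.2,18,0]
    - [-25.4,21.6,0]
    - [-29.6,25.1,0]
    - [-33.9,28.7,0]
    - [-38,32.3,0]
    - [-42.3,35.9,0]
  twist: [0,0.1,0.2,0.3,0.4,0.5,0.6,0.67,0.67,0.67]
  claw: 0

```text
time: 1.95
tcp_pos: [0.4812, -0.1357, 0.2428]
tool_rot: [3.141, 0.001, 2.755]
contact_force: [0.2, -1.1, 0.2]
gripper_width: -0.0003
```

>>> drive_tool:
  xyz:
    - [0,0,0]
    - [0,0,0]
  twist: [0,0]

```text
time: 2.2
tcp_pos: [0.4811, -0.1355, 0.2428]
tool_rot: [3.142, 0.001, 2.755]
contact_force: [0.1, -0.6, -0.0]
gripper_width: 0.0003
```

Run:
```python
from h import *
im,d=env.get_image("wrist"); cv2.imwrite("pics/w0.png",im[:,:,::-1])
np.save("w0d.npy",d)
print(cam("wrist"))
for t,z in (("pad",.038),("nose",.032),("bar_front",.034),("end_stop",.026)):
    print(t,[(np.round(r["pixel"]).tolist(),round(r["score"],2),atz("wrist",r["pixel"],z).round(4)) for r in env.pinpoint(t,"wrist")])
```

```text
(np.float64(340.38640949204137), 320.6182212371881, 200.0842502193687, array([[ 3.77080830e-01,  8.81017239e-01,  2.85689819e-01,
         4.07257329e-01],
       [ 9.26180227e-01, -3.58531756e-01, -1.16812534e-01,
        -1.06267309e-01],
       [-4.84983625e-04,  3.08648028e-01, -9.51176198e-01,
         3.75332264e-01],
       [ 0.00000000e+00,  0.00000000e+00,  0.00000000e+00,
         1.00000000e+00]]))
pad [([497.0, 77.0], 0.86, array([0.4587, 0.0501, 0.038 ])), ([317.0, 170.0], 0.75, array([ 0.4771, -0.1391,  0.038 ]))]
nose [([301.0, 46.0], 0.66, array([ 0.3648, -0.109 ,  0.032 ])), ([408.0, 38.0], 0.65, array([ 0.3958, -0.0159,  0.032 ]))]
bar_front []
end_stop []
```

View pics/w0.png

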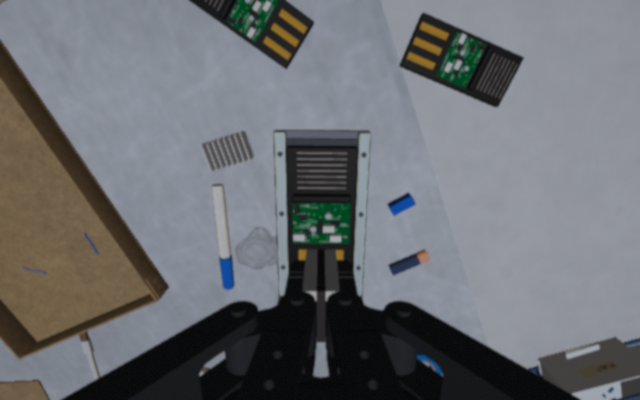

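```bash
cat > fit.py <<'E'
from h import *
def heights(n,d):
    f,cx,cy,T=cam(n); v,u=np.mgrid[:400,:640]
    p=np.stack([(u-cx)/f*d,(v-cy)/f*d,d],-1)@T[:3,:3].T+T[:3,3]; p[d<=0]=9; return p
E
python3 - <<'E'
from fit import *
d=np.load("w0d.npy"); p=heights("wrist",d)
for r in (110,140,165,185,195,199,205,225): print(r,p[r,322].round(4), [ (c,round(float(p[r,c,2])*1e3,1)) for c in (280,284,300,340,358,363)])
im=cv2.imread("pics/w0.png").astype(int)
for z,lo,hi,zz in ((.028,.0235,.0305,.028),):
    m=(p[...,2]>lo)&(p[...,2]<hi); m[:132]=0; m[240:]=0; m[:,:262]=0; m[:,385:]=0
    mid=[]
    for r in range(140,240,8):
        c=np.where(m[r])[0]; 
        if len(c)>4:
            a,b=atz("wrist",(c.min()-.5,r),z),atz("wrist",(c.max()+.5,r),z); mid.append((a+b)/2); print(r,c.min(),c.max(),np.linalg.norm(a-b).round(4))
    mid=np.array(mid); k=np.polyfit(mid[:,0],mid[:,1],1); print("yaw",np.arctan(k[0]),"y at x=.48",np.polyval(k,.48), (mid[:,1]-np.polyval(k,mid[:,0])).round(4))
E
```

```text
110 [ 0.4269 -0.1133  0.0017] [(280, 2.3), (284, 1.8), (300, 1.1), (340, 1.9), (358, 2.8), (363, 2.4)]
140 [ 0.4529 -0.124   0.0272] [(280, 29.7), (284, 30.8), (300, 27.3), (340, 28.1), (358, 24.1), (363, 29.7)]
165 [ 0.4745 -0.1329  0.039 ] [(280, 29.9), (284, 29.3), (300, 40.8), (340, 40.6), (358, 27.4), (363, 28.1)]
185 [ 0.4937 -0.1407  0.0393] [(280, 29.4), (284, 29.3), (300, 40.7), (340, 38.0), (358, 30.8), (363, 29.8)]
195 [ 0.5024 -0.1442  0.0437] [(280, 30.0), (284, 29.6), (300, 44.7), (340, 45.2), (358, 29.6), (363, 28.5)]
199 [ 0.505  -0.1453  0.0483] [(280, 28.6), (284, 29.8), (300, 48.7), (340, 49.0), (358, 29.9), (363, 28.8)]
205 [ 0.5133 -0.1487  0.0407] [(280, 30.0), (284, 31.0), (300, 41.7), (340, 40.3), (358, 29.8), (363, 29.7)]
225 [ 0.5332 -0.1568  0.0429] [(280, 28.9), (284, 30.2), (300, 41.6), (340, 40.4), (358, 29.4), (363, 30.4)]
140 274 369 0.0974
148 275 368 0.0961
156 275 368 0.0968
164 275 368 0.0975
172 275 367 0.0972
180 276 367 0.0969
188 276 366 0.0965
196 276 366 0.0973
204 276 365 0.0969
212 277 365 0.0966
220 277 365 0.0974
228 277 364 0.097
236 277 364 0.0978
yaw -0.39813387876550965 y at x=.48 -0.1358699839691334 [-0.0001 -0.      0.0001  0.0002 -0.0003  0.0004 -0.0001  0.     -0.0005
  0.0002  0.0003 -0.0002 -0.0001]
```

>>> drive_tool:
  xyz:
    - [-0.6,0,5]
    - [-0.6,0,10]
    - [-0.6,0,15]
    - [-0.6,0,18]
    - [-0.6,0,18.6]
    - [-0.6,0,18.6]
  twist: [0.01,0.01,0.01,0.01,0.01,0.01]

```text
time: 3.2
tcp_pos: [0.487, -0.1394, 0.0575]
tool_rot: [3.141, 0.002, 2.743]
contact_force: [-0.1, 0.8, 0.0]
gripper_width: 0.0002
```

>>> drive_tool:
  xyz:
    - [0,0,0.3]
    - [0,0,0.7]
    - [0,0,1.1]
    - [0,0,1.4]
    - [0,0,1.4]
  twist: [0,0,0,0,0]

```text
time: 3.82
tcp_pos: [0.4875, -0.1394, 0.0446]
tool_rot: [3.141, 0.003, 2.743]
contact_force: [-1.9, 1.1, 9.4]
gripper_width: 0.0001
```

>>> drive_tool:
  xyz:
    - [0,0,0.3]
    - [0,0,0.4]
    - [-0.4,0,0.4]
    - [-0.8,0,0.4]
    - [-1.2,0,0.4]
    - [-1.6,0,0.4]
    - [-2,0,0.4]
    - [-2,0,0.4]
  twist: [0,0,0,0,0,0,0,0]

```text
time: 4.82
tcp_pos: [0.5039, -0.1471, 0.0416]
tool_rot: [-3.14, -0.001, 2.744]
contact_force: [-6.9, 2.2, 12.4]
gripper_width: 0.0001
```

>>> drive_tool:
  xyz:
    - [-0.5,0,0.1]
    - [-1,0,0.1]
    - [-1.5,0,0.1]
    - [-2,0,0.1]
    - [-2,0,0.1]
  twist: [0,0,0,0,0]

```text
time: 5.45
tcp_pos: [0.5204, -0.1547, 0.0416]
tool_rot: [-3.139, -0.005, 2.744]
contact_force: [-5.9, 2.6, 11.9]
gripper_width: 0.0002
```

Run:
```python
from h import *
ims=[env.get_image(n)[0][:,:,::-1] for n in ("side","top","wrist")]
a=cv2.resize(ims[0][140:220,240:400],(640,320),interpolation=2)
b=cv2.resize(ims[1][100:260,330:440],(192,280),interpolation=2)
c=cv2.resize(ims[2][60:340,160:480],(320,280))
cv2.imwrite("pics/m1.png",np.vstack([a,np.hstack([b,c,np.zeros((280,128,3),np.uint8)])]))
```

```text
(no output)
```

View pics/m1.png

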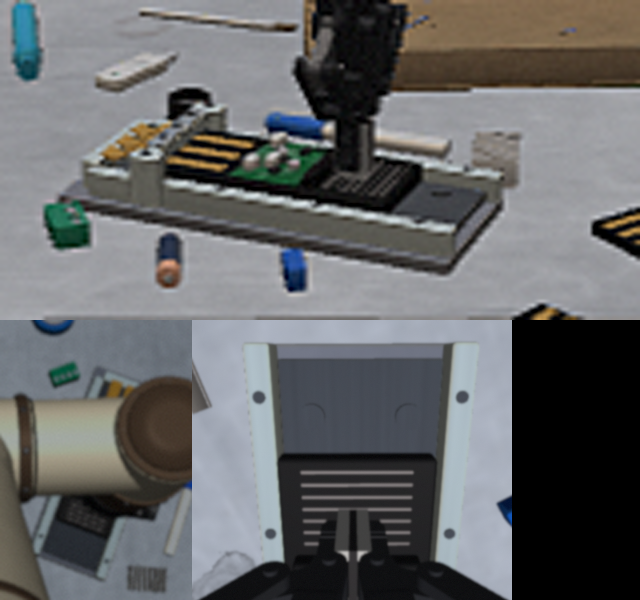

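The composite shows the carrier pressed down and level. Its front end is just going under the bar at about (165,150), with the finger behind the rib and the bystanders untouched. I keep pushing.

>>> drive_tool:
  xyz:
    - [-0.5,0,0.1]
    - [-1,0,0.1]
    - [-1.5,0,0.1]
    - [-2,0,0.1]
    - [-2.4,0,0.1]
    - [-2.4,0,0.1]
  twist: [0,0,0,0,0,0]

```text
time: 6.35
tcp_pos: [0.5407, -0.1637, 0.0417]
tool_rot: [-3.137, -0.009, 2.744]
contact_force: [-6.2, 2.8, 11.9]
gripper_width: -0.0002
```

>>> drive_tool:
  xyz:
    - [-0.4,0,0.1]
    - [-0.8,0,0.1]
    - [-1.2,0,0.1]
    - [-1.2,0,0.1]
  twist: [0,0,0,0]

```text
time: 6.85
tcp_pos: [0.5477, -0.1669, 0.0408]
tool_rot: [-3.136, -0.018, 2.743]
contact_force: [-8.1, 8.2, 10.5]
gripper_width: 0.0004
```

>>> drive_tool:
  xyz:
    - [-0.5,0,0.1]
    - [-0.9,0,0.1]
    - [-1.3,0,0.1]
    - [-1.3,0,0.1]
  twist: [0,0,0,0]

```text
time: 7.35
tcp_pos: [0.555, -0.1699, 0.0394]
tool_rot: [-3.134, -0.029, 2.742]
contact_force: [-9.3, 8.9, 11.2]
gripper_width: 0.0002
```

Run:
```python
from h import *
ims=[env.get_image(n)[0][:,:,::-1] for n in ("side","wrist")]
a=cv2.resize(ims[0][140:220,240:400],(640,320),interpolation=2)
c=cv2.resize(ims[1][60:340,160:480],(320,280))
cv2.imwrite("pics/m2.png",np.vstack([a,np.hstack([c,np.zeros((280,320,3),np.uint8)])]))
```

```text
(no output)
```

View pics/m2.png

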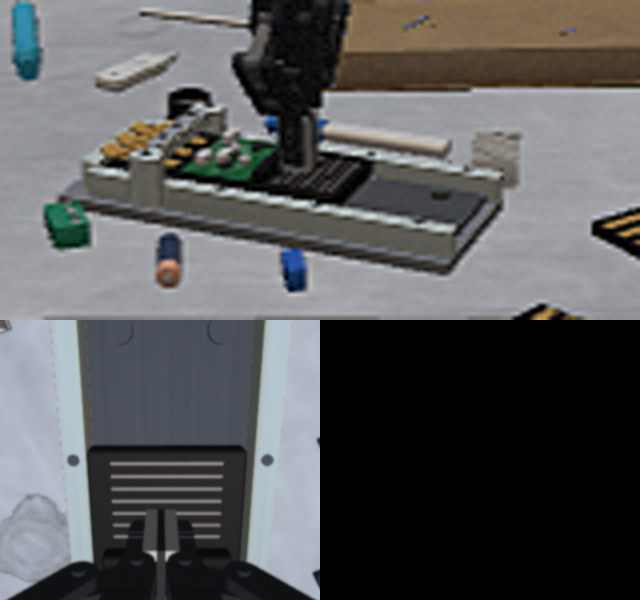

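>>> drive_tool:
  xyz:
    - [-0.5,0,0]
    - [-0.9,0,0]
    - [-1.3,0,0]
    - [-1.3,0,0]
  twist: [0,0,0,0]

```text
time: 7.95
tcp_pos: [0.5577, -0.1711, 0.0393]
tool_rot: [-3.131, -0.05, 2.741]
contact_force: [-18.9, 18.3, 22.4]
gripper_width: -0.0001
```

>>> drive_tool:
  xyz:
    - [-0.6,0,0]
    - [-1.2,0,0]
    - [-1.2,0,0]
  twist: [0,0,0]

```text
time: 8.32
tcp_pos: [0.5578, -0.1713, 0.0394]
tool_rot: [-3.128, -0.076, 2.739]
contact_force: [-21.7, 20.4, 26.7]
gripper_width: 0.0002
```

Run:
```python
from fit import *
im,d=env.get_image("wrist"); p=heights("wrist",d)
col=[(r,p[r,320].round(4).tolist()) for r in range(60,260,8)]
for c in col: print(c)
cv2.imwrite("pics/w3.png",im[:,:,::-1])
```

```text
(60, [0.4711, -0.1354, 0.0169])
(68, [0.4742, -0.1367, 0.0174])
(76, [0.4773, -0.138, 0.0174])
(84, [0.4804, -0.1393, 0.0172])
(92, [0.4835, -0.1407, 0.0172])
(100, [0.4866, -0.142, 0.0156])
(108, [0.4899, -0.1434, 0.017])
(116, [0.4932, -0.1448, 0.0164])
(124, [0.4965, -0.1461, 0.0178])
(132, [0.4998, -0.1476, 0.0175])
(140, [0.5031, -0.149, 0.0172])
(148, [0.5066, -0.1505, 0.0161])
(156, [0.5099, -0.1518, 0.018])
(164, [0.5134, -0.1533, 0.0173])
(172, [0.517, -0.1549, 0.0167])
(180, [0.5205, -0.1564, 0.017])
(188, [0.5227, -0.1571, 0.0251])
(196, [0.5253, -0.1582, 0.0292])
(204, [0.5288, -0.1597, 0.0288])
(212, [0.5321, -0.1611, 0.0291])
(220, [0.5358, -0.1627, 0.0282])
(228, [0.539, -0.164, 0.0295])
(236, [0.5426, -0.1655, 0.0293])
(244, [0.5463, -0.1671, 0.029])
(252, [0.547, -0.1673, 0.0369])
```

>>> drive_tool:
  xyz:
    - [0,0,0]
    - [0,0,-0.4]
    - [0.1,0,-1]
    - [0.2,0,-2]
    - [0.2,0,-5]
    - [0.2,0,-10]
    - [0.2,0,-13]
    - [0.2,0,-13]
  twist: [0,0,0,0,0,0,0,0]

```text
time: 9.38
tcp_pos: [0.5677, -0.1731, 0.1727]
tool_rot: [-3.13, -0.069, 2.739]
contact_force: [0.4, -0.3, 0.0]
gripper_width: 0.0001
```

Run:
```python
from fit import *
im,d=env.get_image("wrist"); p=heights("wrist",d)
s=env.get_image("side")[0]
rows=[r for r in range(80,300)]
q=p[:,320]
print([(r,q[r].round(4).tolist()) for r in range(100,240,4) ])
a=cv2.resize(s[140:220,240:400,::-1],(640,320),interpolation=2)
cv2.imwrite("pics/f1.png",np.vstack([a,cv2.resize(im[60:200,160:480,::-1],(640,280))]))
print(env.observe()["tcp_pos"],env.observe()["contact_force"])
```

```text
[(100, [0.4892, -0.143, 0.0206]), (104, [0.4921, -0.1442, 0.0207]), (108, [0.4949, -0.1455, 0.0196]), (112, [0.4979, -0.1467, 0.0216]), (116, [0.5008, -0.1479, 0.022]), (120, [0.5037, -0.1492, 0.0212]), (124, [0.5067, -0.1504, 0.0214]), (128, [0.5097, -0.1517, 0.0213]), (132, [0.5126, -0.1529, 0.0219]), (136, [0.5156, -0.1542, 0.0222]), (140, [0.5187, -0.1555, 0.0209]), (144, [0.521, -0.1563, 0.0318]), (148, [0.5239, -0.1575, 0.0326]), (152, [0.5268, -0.1588, 0.0332]), (156, [0.5297, -0.16, 0.0337]), (160, [0.5326, -0.1612, 0.0341]), (164, [0.5357, -0.1626, 0.0333]), (168, [0.5387, -0.1638, 0.0337]), (172, [0.5417, -0.1651, 0.0333]), (176, [0.5448, -0.1664, 0.0332]), (180, [0.5479, -0.1677, 0.033]), (184, [0.5509, -0.169, 0.0332]), (188, [0.5538, -0.1702, 0.0342]), (192, [0.5572, -0.1717, 0.0329]), (196, [0.5603, -0.173, 0.033]), (200, [0.5633, -0.1743, 0.0337]), (204, [0.5648, -0.1748, 0.041]), (208, [0.5673, -0.1758, 0.0435]), (212, [0.5706, -0.1772, 0.0426]), (216, [0.5759, -0.1796, 0.0343]), (220, [0.5793, -0.1811, 0.0335]), (224, [0.5825, -0.1824, 0.0336]), (228, [0.5855, -0.1837, 0.0347]), (232, [0.5891, -0.1852, 0.0336]), (236, [0.5916, -0.1863, 0.0361])]
[ 0.56545191 -0.1726541   0.169134  ] [-0.68827659  0.97992583 -1.8848359 ]
```

View pics/f1.png

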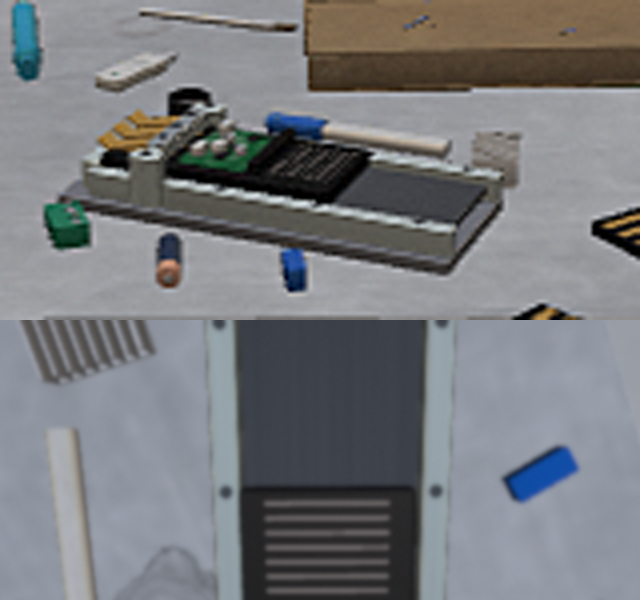

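>>> drive_tool:
  xyz:
    - [5,0,-3]
    - [10,0,-5]
    - [15,0,-6]
    - [20,0,-6]
    - [20,0,-6]
    - [20,0,-6]
  twist: [0,0,0,0,0,0]

```text
time: 10.22
tcp_pos: [0.3866, -0.0955, 0.2437]
tool_rot: [-3.128, -0.076, 2.739]
contact_force: [0.6, -0.1, 0.4]
gripper_width: -0.0002
```

Run:
```python
from h import *
ims=[]
for n in ("top","side"):
    ims.append(env.get_image(n)[0][:,:,::-1])
    for t in ("nose","end_stop","bar_front"):
        print(n,t,[(np.round(r["pixel"],1).tolist(),round(r["score"],2)) for r in env.pinpoint(t,n)])
cv2.imwrite("pics/f2.png",np.hstack([cv2.resize(ims[0][110:260,330:440],(330,450),interpolation=2),cv2.resize(ims[1][150:220,245:345],(450,315),interpolation=2,).__class__(0) if 0 else cv2.copyMakeBorder(cv2.resize(ims[1][150:220,245:345],(450,315),interpolation=2),0,135,0,0,0)]))
print(env.observe()["tcp_pos"])
```

```text
top nose [([405.9, 135.8], 0.83), ([363.9, 280.8], 0.66)]
top end_stop [([403.1, 142.8], 0.86)]
top bar_front [([398.3, 156.8], 0.73)]
side nose [([386.5, 221.1], 0.94), ([269.1, 177.5], 0.9), ([392.0, 203.3], 0.89), ([314.9, 210.2], 0.33), ([286.6, 173.4], 0.15)]
side end_stop [([273.2, 173.3], 0.96)]
side bar_front [([286.4, 174.0], 0.66)]
[ 0.38675896 -0.0956307   0.24376516]
```

View pics/f2.png

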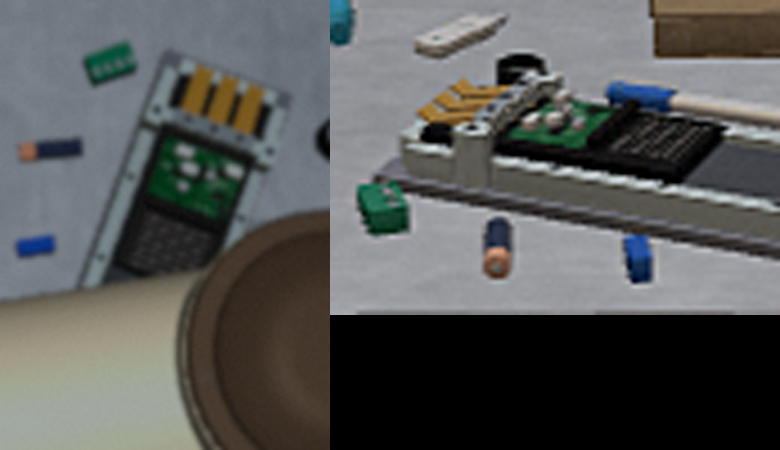

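```bash
python3 -c "
from cell import env
print(env.hand_in())"
```

```text
the job is handed in; nothing more can be done
None
```

I pressed the carrier down behind its rib with shut fingers, pushed it under the bar and the brass leaf spring to the end stop, then let go. I handed the job in at about 10.5 s. No verdict was reported.

- **Press:** The downward force on the fingers was about 12 N. The fingertip stood about 7 mm below where the pad starts, before and while the front end went under the bar.
- **Home:** Forward movement stopped while the push rose from about 12 to 28 N. In the last pictures both cameras put the nose at the end stop or slightly past it, and the brass tongues are visibly lifted. Before release, the carrier's rear edge stood about 84 mm from the fixture's rear end, where 85 mm was expected.
- **After release:** The carrier moved back about 1.5 mm at most, against the 5 mm allowed. Its top is at about 33 mm, held under the bar and in line with the rails, and the arm is clear.
- **Bystanders:** Those in view in the last pictures look unmoved; I compared them by eye only. The arm hid the heatsink in the last top view, but the wrist and side views after release show it in place.
- **Disagreement:** The network's nose point lies a few millimetres beyond its own end-stop point, which is within the networks' error. I could not read the leaf angle directly, only see that it was lifted.

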